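# Snap the light cap onto the colorimeter head

## Robot

A 6-joint arm with a two-finger parallel gripper is mounted at the origin on the work surface; the furniture and walls round the work are solid. World frame = base frame: x ahead of the robot, y to its left, z up, the work surface at z = 0. Lengths are in mm, angles in rad, forces in N, time in s.
With the tool pointing down it reaches from about 350 to 775 mm from the base axis. Payload 7.3 kg.
Tool frame: the origin (TCP) lies on the centre line of the jaws, within the pads' length; the fingertips stand finger_overhang ahead of it and the grasp point (between the pads) lies 8 mm behind it (finger_overhang is the distance from the TCP to the fingertips, in mm); z points along the fingers, y is the line along which they close (so a half turn about z gives the same grasp; the last joint's range is limited). The gripper opens to 92 mm and grips with 3 to 60 N. Pads are 19 mm wide; open, the fingers measure 130 mm over their backs; the gripper's body (75 mm by 190 mm) begins 47 mm behind the grasp point.
Start: joints at [-1.412, 0.342, 1.524, -0, 1.275, -0.146], TCP at [157.576, -500.813, 237.741] pointing down, gripper open.
Joint ranges: [-2.53, 2.53], [-0.77, 2.02], [0.04, 2.7], [-1, 4.14], [0.28, 2.66], [-3.11, 3.11]. Speed limits (rad/s): [2.57, 2.57, 3.14, 3.14, 3.14, 3.14].

## Interface

Orientations are given as [roll, pitch, yaw] about the fixed x, y, z axes, in that order (R = Rz(yaw) Ry(pitch) Rx(roll)).
In Python, from plant import get_obs, capture, close_job, finger_overhang gives the robot as it stands.
- The arm moves only by the shell command python3 -m inch 'ROWS'. ROWS is JSON, one flat list of numbers, 7 for each row, row after row: the turn, a rotation vector about the tool's x, y, z scaled (see below), then the shift along the tool's x, y, z scaled (see below), then the closure, from -1 (fully open) to 1 (shut). In form: [ax, ay, az, tx, ty, tz, gripper, ax, ay, az, tx, ty, tz, gripper, ...]. A call has 1 to 10 rows; each row shifts and turns the commanded pose from where the row before left it, along the tool's axes as they then stand; what a row does not reach is not made up. The controller multiplies each number of a shift by 0.8 m and each number of a turn by 1.5 rad. A row lasts 1/12 s, in which the tool goes at most 41.7 mm and 7.16 degrees, less where a joint would pass 70% of its speed; a pose out of reach is approached as far as the arm can. A call with a number of a shift or a turn outside -1 to 1 is refused whole. A call with a gripper value outside its range is refused whole. The fingers move at their own pace and stop on an object; the grip force is fixed at half the most. Time passes only in rows, so rows that do not move let the fingers close. It gives the time, the measured TCP pose, the force, the opening and the grip force at its end, in the units of the state.
- get_obs(): the state, without advancing time (a new reading comes with each control period).
- capture(name): name is "scene" or "top"; returns a dict with "image" (480x640x3 uint8, red, green, blue), "mtx" (3x3 intrinsics, pixels), "pose" (4x4, takes a point from camera to world coordinates). Camera axes: x right, y up, looking along -z (the intrinsics and any distortion apply to the point x, -y, -z); pixel columns grow to the right and rows downward; lengths in mm; the calibration is good to about 2 mm. A picture is of the moment at which its call begins. There is no depth.
- close_job(): hands the job in; it is judged then, once.
The state is a dict: "time": time; "joint_positions": joint angles; "dq": joint speeds; "tau": joint torques, N m; "tool_pos": TCP position; "tcp_rot": TCP orientation; "contact_force": force on the tool from outside, world axes, zero at the start; "moment": the same for the moment, N m; "grip_width": finger opening in mm; "finger_force": force on a finger pad.
Only numpy, scipy, OpenCV 4.12 (cv2) and the standard library are available. Lean on these libraries where they do the work, as an engineer would, in place of code of your own. Each camera call takes 0.05 s, during which the arm holds its last target. There are 200 camera calls.

## Task

Take the blue light cap off its slanted parking stand, bring it upright over the colorimeter's sprung measuring head and press it straight down, feeling for the head, until both orange clip arms snap under the dark rim and the cap sits fully home. Stop pressing as soon as it has snapped, and never push the head down onto its stop. Then let go, leaving the glassware and small things round about where they stand.

Things in the scene. Friction and masses are not known exactly. Their poses are not given: they have to be found in the camera images.
- cap_grip (a point): Middle of the white grip bar on the light cap (loose, about 0.12 kg). The bar is 48 mm long (x), 14 mm thick (y), 36 mm tall; this point is 26 mm above the cap's underside, 14 mm below the bar's top, 22 mm above the blue plate. z points up out of the cap (on the stand it leans 30 degrees), x along the bar from clip to clip. A half turn about z leaves the cap the same.
- cap_seat (a point): Centre of the underside of the cap's blue top plate (66 x 57 x 4 mm), cap axes; it lies on the rim when home. Side walls with flared ends hang 22 mm below it, inner faces at y = +-25.5 mm. Orange clip arms, 22 mm wide, hang 20 mm down at x = +-36 mm; barbs reach in to x = +-30 mm, their top faces 5 mm and their slanted lead-ins 6.5 to 19.5 mm below the plate.
- clip_a (a joint): Angle of the clip arm at cap +x, rad: 0 at rest (closed), grows as it is spread outward against its spring; about 0.12 while its barb rides over the rim.
- clip_b (a joint): The same for the clip arm at cap -x.
- head_axis (a point): Point on the colorimeter's top face (45 mm above the worktop) on the head's vertical axis; z up, x along the rim's 64 mm side (the cap's x goes along it, either way round). The head's height setting differs each time and is not measured: the top of its dark rim is 40 to 50 mm above this point, so feel for it.
- head (a joint): How far the head is pushed down from rest, m: 0 at rest, hard stop at 0.011. Sprung: gives way at about 2 N, then 2 N per mm. The clips touch the rim with the cap 11 to 13 mm above home and snap at 9 to 18 N, different each time, least when centred; until then the head sinks 3 to 8 mm. At the snap the force drops away and the head springs back up into the cap.
- meter: The grey colorimeter, fixed: a box 180 (x) x 130 (y) x 45 mm, origin at the centre of its underside, display at -x. The head stands 30 mm toward +x: an aluminium neck 52 (x) x 48 (y) mm with a dark steel rim on top, 64 x 48 mm and 3.5 mm thick, overhanging the neck by 6 mm at both x ends, where the clips catch.
- stand_top (a point): Centre of the slanted top face of the parking stand's white post (50 x 46 mm), 75 mm above the worktop, where the cap's underside lies at the start; stand fixed. The axes are the stand's foot's: z vertical, the post's face leans 30 degrees toward the foot's -x. The cap slips off along the post's own slanted axis; it is clear after 25 mm.
- flask_mid (a point): Conical flask, 72 mm wide, 112 mm tall; half-way up. Leave alone.
- reagent_mid (a point): White reagent bottle with blue cap, 51 mm wide, 106 mm tall; half-way up. Leave alone.
- dish_mid (a point): Covered glass dish, 74 mm wide, 16 mm tall; half-way up. Leave alone.
- weight_mid (a point): Brass knobbed weight, 27 mm wide, 34 mm tall; half-way up. Leave alone.
- rubber_bung_mid (a point): Red rubber stopper, 34 mm wide, 25 mm tall; half-way up. Leave alone.
Not all that is in view belongs to the job. What is meant by the part that bears cap_grip is not brown, green or red, and is the larger of those in its own colour.

How it is judged (in metres and radians):
On the way:
1. the cap is lifted clear of the parking stand (distance between cap_seat and stand_top above 0.05 m), for 0.1 s.
At the end, for the whole second after the job is handed in: The cap is home: upright within 0.06 rad, centred within 5 mm, its underside 38 to 51 mm above the colorimeter's top face, both clip arms closed under the rim (under 0.012 rad), the head sprung back up (within 2 mm of rest), all at rest and let go (z of cap_seat in the frame of head_axis between 0.038 and 0.051 m and horizontal distance between cap_seat and head_axis below 0.005 m and angle between the z axis of cap_seat and the z axis of head_axis, either way round below 0.06 rad and value of joint each of clip_a, clip_b below 0.012 rad and value of joint head below 0.002 m and linear speed of cap below 0.02 m/s); the robot touches nothing.
It fails at once if the head is pushed down onto its stop (more than 10 mm down) (value of joint head above 0.01 m).
It fails at once if the cap is pressed on hard after it has snapped in (clips closed on the head and the head more than 5.5 mm down) (value of joint head above 0.0055 m and horizontal distance between cap_seat and head_axis below 0.01 m and value of joint each of clip_a, clip_b below 0.012 rad).
It fails at once if a bystander is moved more than 30 mm (distance of any of flask_mid, reagent_mid, dish_mid, weight_mid, rubber_bung_mid from where it was at the start of the episode above 0.03 m).
It also fails if it takes over 54 s, if anything falls off the work surface, if the arm or the gripper's body presses on something with over 40 N, if the wrist force passes 120 N, or if a joint passes its speed limit or range.

## Working session

There is one attempt and no reset: what is moved stays moved. The work goes in short steps, Python scripts to look and compute and a shell command to move; the robot and the scene stay as the last step left them, time stands still between calls to the robot, and variables do not carry over. Pictures are saved under pics/ and viewed, at most 10 in all, crops included, and the job is handed in when it is done.

```bash
ls; mkdir -p pics; python3 - <<'E'
from plant import *
import cv2,numpy as np
for n in("scene","top"):
    c=capture(n);cv2.imwrite(f"pics/{n}0.png",c["image"][:,:,::-1]);print(n,c["mtx"].tolist(),np.round(c["pose"],4).tolist(),[k for k in c])
print(get_obs(),finger_overhang)
E
```

```text
pics
scene [[490.92799146950176, 0.0, 311.422853384253], [0.0, 490.92799146950176, 241.30496405847205], [0.0, 0.0, 1.0]] [[-0.5831, 0.6267, -0.5169, 15.9049], [-0.8124, -0.4528, 0.3673, 386.1175], [-0.0039, 0.6341, 0.7732, 906.4073], [0.0, 0.0, 0.0, 1.0]] ['image', 'mtx', 'pose']
top [[481.501719802527, 0.0, 322.15083954344107], [0.0, 481.501719802527, 232.96797746692175], [0.0, 0.0, 1.0]] [[0.0218, 0.9828, -0.1833, 367.1696], [-0.9997, 0.0232, 0.0057, 22.6654], [0.0099, 0.1831, 0.983, 1158.9805], [0.0, 0.0, 0.0, 1.0]] ['image', 'mtx', 'pose']
{'time': 0.1, 'joint_positions': array([-1.41201458e+00,  3.42649014e-01,  1.52490557e+00, -7.44871393e-06,
        1.27538394e+00, -1.45979018e-01]), 'dq': array([-0.00070289, -0.00010799, -0.00246598, -0.00031133,  0.00068093,
        0.00044146]), 'tau': array([ 1.56136739e-03, -4.32005060e+01, -2.44694495e+01,  7.19231553e-02,
        5.26040001e-02, -5.42942587e-05]), 'tool_pos': array([ 157.50994243, -500.46207053,  237.12209463]), 'tcp_rot': array([-3.14026007e+00, -1.88723591e-04,  3.04762809e-01]), 'contact_force': array([ 0.38235257, -0.17525014, -0.1806084 ]), 'moment': array([-0.00788126, -0.0107835 ,  0.01523198]), 'finger_force': 0.0, 'grip_width': 92.02351601959748} 11.0
```

View pics/scene0.png

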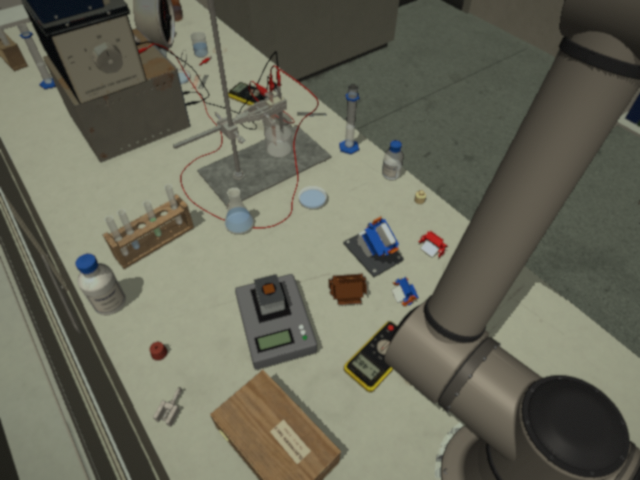

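View pics/top0.png

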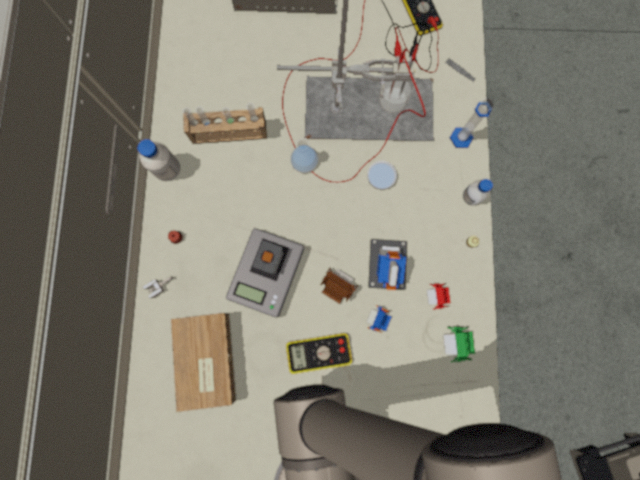

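```bash
cat >h.py <<'E'
import numpy as np,cv2
from plant import *
from scipy.spatial.transform import Rotation as R
def ray(c,u,v):
    K=c["mtx"];P=c["pose"];d=np.array([(u-K[0,2])/K[0,0],-(v-K[1,2])/K[1,1],-1.])
    return P[:3,3],P[:3,:3]@d
def onz(c,u,v,z):
    o,d=ray(c,u,v);return o+d*(z-o[2])/d[2]
def tri(c1,p1,c2,p2):
    o1,d1=ray(c1,*p1);o2,d2=ray(c2,*p2)
    s=np.linalg.lstsq(np.c_[d1,-d2],o2-o1,rcond=None)[0]
    a,b=o1+s[0]*d1,o2+s[1]*d2;return (a+b)/2,np.linalg.norm(a-b)
def proj(c,X):
    P=c["pose"];q=P[:3,:3].T@(np.array(X)-P[:3,3]);q=q*[1,-1,-1];q=c["mtx"]@q;return q[:2]/q[2]
E
python3 - <<'E'
import cv2,numpy as np
t=cv2.imread('pics/top0.png');s=cv2.imread('pics/scene0.png')
a=cv2.resize(t[230:300,360:420],None,fx=8,fy=8,interpolation=2)
b=cv2.resize(s[210:280,338:408],None,fx=8,fy=8,interpolation=2)
b=b[:,:]
cv2.imwrite('pics/c1.png',cv2.resize(np.hstack([a,b]),(800,431)))
a=cv2.resize(t[225:320,220:310],None,fx=5,fy=5,interpolation=2)
b=cv2.resize(s[270:365,230:320],None,fx=5,fy=5,interpolation=2)
cv2.imwrite('pics/c2.png',cv2.resize(np.hstack([a,b]),(800,422)))
E
```

```text
(no output)
```

View pics/c1.png

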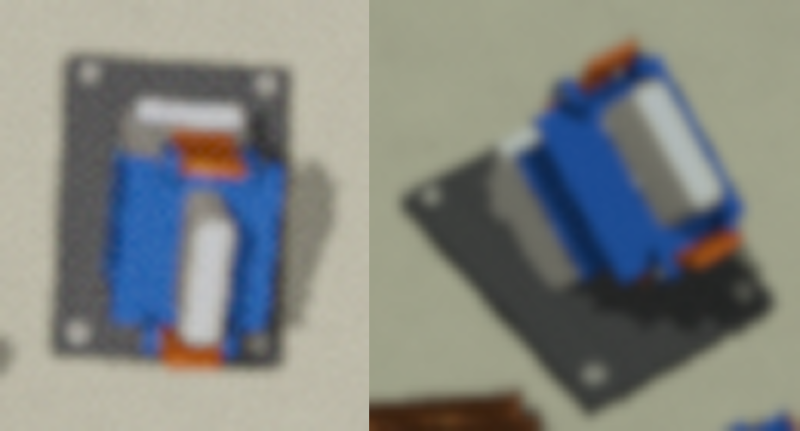

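View pics/c2.png

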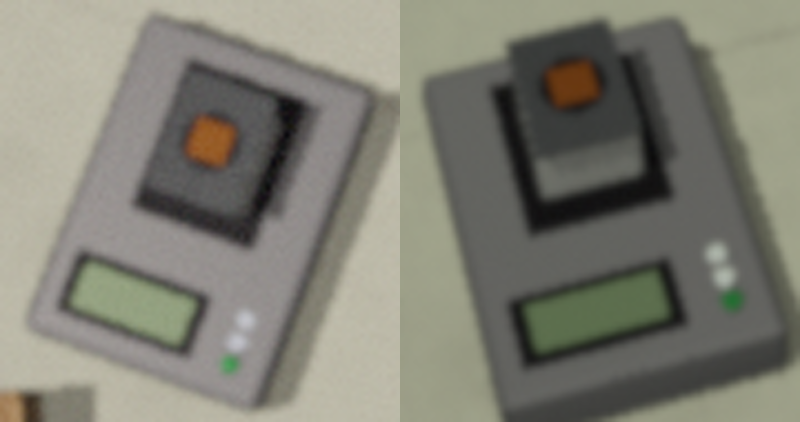

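```bash
python3 - <<'E'
from h import *
t=capture("top");s=capture("scene")
A=lambda X,Y,k,u,v,x0=0:((X-x0+.5)/k-.5+u,(Y+.5)/k-.5+v)
k1=6.154;k2=4.444
T1=lambda p:A(*p,k1,360,230);S1=lambda p:A(*p,k1,338,210,369.2)
T2=lambda p:A(*p,k2,220,225);S2=lambda p:A(*p,k2,230,270,400)
for n,a,b in[("bar+",(220,215),(649,85)),("bar-",(203,345),(711,202)),("clip+",(210,155),(610,62)),("clip-",(192,350),(712,250))]:
    print(n,*tri(t,T1(a),s,S1(b)))
for n,a,b in[("TL",(190,65),(508,42)),("TR",(283,97),(605,20)),("BR",(243,215),(643,140)),("BL",(148,185),(538,158)),("or",(211,141),(572,83))]:
    print(n,*tri(t,T2(a),s,S2(b)))
print("foot",[onz(t,*T1(p),6).round(1)[:2].tolist() for p in[(68,55),(290,70),(280,365),(53,355)]])
print("footS",[onz(s,*S1(p),6).round(1)[:2].tolist() for p in[(402,203),(588,412),(775,302)]])
print("meter",[onz(t,*T2(p),45).round(1)[:2].tolist() for p in[(153,14),(375,92),(253,408),(28,325)]])
print("meterS",[onz(s,*S2(p),45).round(1)[:2].tolist() for p in[(423,82),(682,18),(790,335),(508,412)]])
E
```

```text
bar+ [ 495.93921553 -144.61382841  113.6624082 ] 0.5681546470362808
bar- [ 452.44423593 -140.03984977   95.14981115] 3.9105091136541996
clip+ [ 516.95792162 -143.23993714  107.92782748] 2.802199605737644
clip- [ 451.24024363 -141.29854056   68.99901545] 0.2052409590778558
TL [548.82204272 150.54932937  91.08374836] 0.14699397635938527
TR [535.69583539 104.78091072  85.14522662] 3.784146076890183
BR [476.32173157 123.617418    75.74234292] 4.059612708413769
BL [488.74183033 170.38025459  88.47023633] 3.2344657342148975
or [510.76725957 138.87139469  93.23886046] 2.286325942326176
foot [[571.2, -102.3], [567.2, -190.1], [451.0, -185.0], [452.9, -96.8]]
footS [[571.1, -99.8], [454.1, -94.1], [451.7, -183.4]]
meter [[583.6, 176.8], [544.5, 58.0], [379.1, 115.8], [418.7, 233.4]]
meterS [[582.9, 182.0], [541.7, 61.5], [374.3, 118.8], [415.3, 237.3]]
```

```bash
cat >>h.py <<'E'
def frame(yaw,tilt):  # tool R with cap x heading yaw(deg), cap z leaning tilt deg toward -x
    C=R.from_euler("ZY",[yaw,-tilt],degrees=True).as_matrix()
    return C@np.diag([1,-1,-1.]),C
def plan(P,Rt):
    o=get_obs();Rc=R.from_euler("xyz",o["tcp_rot"]).as_matrix()
    rv=R.from_matrix(Rc.T@Rt).as_rotvec();d=np.array(P)-o["tool_pos"]
    print("turn first: turn",(rv/1.5).round(4),"then shift",(Rt.T@d/800).round(4)," | shift first:",(Rc.T@d/800).round(4),"dist",np.linalg.norm(d).round(1),"deg",np.degrees(np.linalg.norm(rv)).round(1))
E
python3 - <<'E'
from h import *
t=capture("top");s=capture("scene")
k=6.154
a=onz(t,(212)/k-.5+360,280.5/k-.5+230,109.6);b=onz(s,(680.5-369.2)/k-.5+338,144/k-.5+210,109.6);print(a,b)
Rt,C=frame(-2.7,30);m=(a+b)/2;print(C.round(2).tolist())
g=m-14*C[:,2];print("grip",g);G=g+8*Rt[:,2];print("TCP",G, "pre",G+70*C[:,2])
plan(G+70*C[:,2],Rt)
E
```

```text
[ 472.96604436 -142.29791134  109.6       ] [ 471.8866775  -138.07152729  109.6       ]
[[0.87, 0.05, -0.5], [-0.04, 1.0, 0.02], [0.5, 0.0, 0.87]]
grip [ 479.41859006 -140.51446447   97.47564435]
TCP [ 483.41414956 -140.70289027   90.54744112] pre [ 448.45300393 -139.0541645   151.16921938]
turn first: turn [-0.0617  0.3454  0.2291] then shift [ 0.2421 -0.4687  0.2644]  | shift first: [ 0.4825 -0.322   0.1081] dist 472.1 deg 36.0
```

```bash
python3 -m inch '[0,0,0,0.0302,-0.0201,0.0068,-1, 0,0,0,0.0302,-0.0201,0.0068,-1, 0,0,0,0.0302,-0.0201,0.0068,-1, 0,0,0,0.0302,-0.0201,0.0068,-1, 0,0,0,0.0302,-0.0201,0.0068,-1, 0,0,0,0.0302,-0.0201,0.0068,-1, 0,0,0,0.0302,-0.0201,0.0068,-1, 0,0,0,0.0302,-0.0201,0.0068,-1]' && python3 -m inch '[0,0,0,0.0302,-0.0201,0.0068,-1, 0,0,0,0.0302,-0.0201,0.0068,-1, 0,0,0,0.0302,-0.0201,0.0068,-1, 0,0,0,0.0302,-0.0201,0.0068,-1, 0,0,0,0.0302,-0.0201,0.0068,-1, 0,0,0,0.0302,-0.0201,0.0068,-1, 0,0,0,0.0302,-0.0201,0.0068,-1, 0,0,0,0.0302,-0.0201,0.0068,-1]' && python3 -m inch '[-0.0077,0.0432,0.0286,0,0,0,-1, -0.0077,0.0432,0.0286,0,0,0,-1, -0.0077,0.0432,0.0286,0,0,0,-1, -0.0077,0.0432,0.0286,0,0,0,-1, -0.0077,0.0432,0.0286,0,0,0,-1, -0.0077,0.0432,0.0286,0,0,0,-1, -0.0077,0.0432,0.0286,0,0,0,-1, -0.0077,0.0432,0.0286,0,0,0,-1, 0,0,0,0,0,0,-1, 0,0,0,0,0,0,-1]'; python3 - <<'E'
from h import *
G=[483.4,-141,90.5];Rt,C=frame(-2.7,30)
plan(G+70*C[:,2],Rt);plan(G,Rt)
for n in("scene","top"):cv2.imwrite(f"pics/{n}1.png",capture(n)["image"][:,:,::-1])
a=cv2.imread("pics/scene1.png")[190:290,320:420];b=cv2.imread("pics/top1.png")[210:310,340:440]
cv2.imwrite("pics/p1.png",cv2.resize(np.hstack([a,b]),(800,400),interpolation=2))
E
```

```text
time: 0.97
tool_pos: [304.0, -318.9, 194.1]
tcp_rot: [3.141, -0.0, 0.305]
contact_force: [0.1, -0.5, -0.1]
grip_width: 91.8
finger_force: 0.0
time: 1.63
tool_pos: [449.9, -138.1, 150.5]
tcp_rot: [3.141, -0.0, 0.305]
contact_force: [1.5, -0.5, 1.1]
grip_width: 91.8
finger_force: 0.0
time: 2.47
tool_pos: [448.6, -139.3, 150.5]
tcp_rot: [3.141, -0.521, -0.045]
contact_force: [-0.1, 0.7, 0.2]
grip_width: 92.1
finger_force: 0.0
turn first: turn [-0.0004  0.002   0.0012] then shift [ 0.0002  0.0001 -0.0008]  | shift first: [ 0.0002  0.0001 -0.0008] dist 0.6 deg 0.2
turn first: turn [-0.0004  0.002   0.0012] then shift [0.0002 0.0001 0.0867]  | shift first: [0.0005 0.0001 0.0867] dist 69.4 deg 0.2
```

View pics/p1.png

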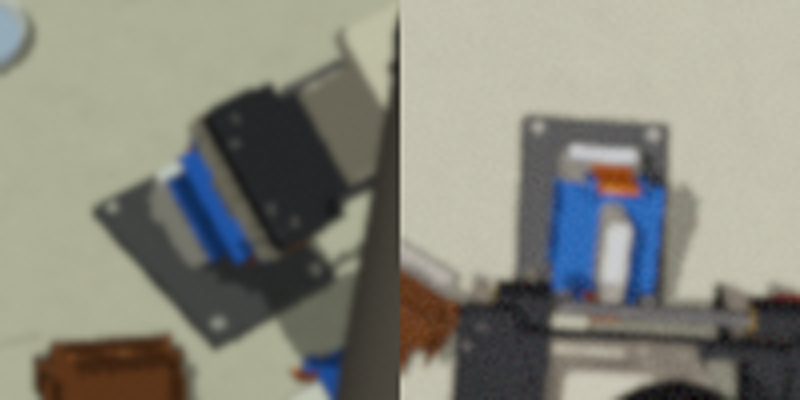

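The cap sits on its tilted post at about top (395,260), and the gripper straddles it in line with the bar. I'm advancing along the slant.

```bash
python3 -m inch '[0,0.002,0.001,0,0,0.016,-1, 0,0,0,0,0,0.016,-1, 0,0,0,0,0,0.014,-1, 0,0,0,0,0,0.012,-1, 0,0,0,0,0,0.008,-1, 0,0,0,0,0,0.006,-1, 0,0,0,0,0,0.004,-1, 0,0,0,0,0,0.004,-1, 0,0,0,0,0,0.003,-1, 0,0,0,0,0,0,-1]' && python3 -m inch '[0,0,0,0,0,0,0.3, 0,0,0,0,0,0,0.5, 0,0,0,0,0,0,0.6, 0,0,0,0,0,0,0.8, 0,0,0,0,0,0,1, 0,0,0,0,0,0,1, 0,0,0,0,0,0,1, 0,0,0,0,0,0,1]'
```

```text
time: 3.4
tool_pos: [482.8, -140.8, 93.1]
tcp_rot: [-3.141, -0.526, -0.046]
contact_force: [-0.3, -1.0, -0.2]
grip_width: 92.0
finger_force: 0.0
time: 4.07
tool_pos: [482.4, -140.9, 93.3]
tcp_rot: [-3.141, -0.526, -0.047]
contact_force: [-0.4, 0.6, -0.1]
grip_width: 43.0
finger_force: 0.0
```

```bash
python3 -m inch '[0,0,0,0,0,0,1, 0,0,0,0,0,0,1, 0,0,0,0,0,0,1, 0,0,0,0,0,0,1, 0,0,0,0,0,0,1, 0,0,0,0,0,0,1, 0,0,0,0,0,0,1]'
```

```text
time: 4.65
tool_pos: [482.4, -140.8, 93.2]
tcp_rot: [-3.141, -0.526, -0.047]
contact_force: [-0.2, -0.0, 1.1]
grip_width: 14.1
finger_force: 30.0
```

```bash
python3 -m inch '[0,0,0,0,0,-0.006,1, 0,0,0,0,0,-0.01,1, 0,0,0,0,0,-0.015,1, 0,0,0,0,0,-0.02,1, 0,0,0,0,0,-0.025,1, 0,0,0,0,0,-0.03,1, 0,0,0,0,0,-0.03,1, 0,0,0,0,0,0,1]';python3 - <<'E'
from h import *
Rt,C=frame(-2.7,0)
plan([470,-140,230],Rt)
Rt,C=frame(-18.7,0)
plan([470,-100,260],Rt)
E
```

```text
time: 5.32
tool_pos: [427.6, -138.9, 190.2]
tcp_rot: [3.138, -0.529, -0.046]
contact_force: [0.3, -1.4, -1.6]
grip_width: 13.6
finger_force: 30.0
turn first: turn [ 0.002  -0.353   0.0004] then shift [ 0.053  -0.0011 -0.0498]  | shift first: [ 0.0709 -0.0009 -0.0162] dist 58.2 deg 30.3
turn first: turn [-0.0473 -0.3509  0.1822] then shift [ 0.0346 -0.063  -0.0873]  | shift first: [ 0.0879 -0.0508 -0.0499] dist 90.5 deg 34.2
```

```bash
python3 -m inch '[-0.0059,-0.0439,0.0228,0,0,0,1, -0.0059,-0.0439,0.0228,0,0,0,1, -0.0059,-0.0439,0.0228,0,0,0,1, -0.0059,-0.0439,0.0228,0,0,0,1, -0.0059,-0.0439,0.0228,0,0,0,1, -0.0059,-0.0439,0.0228,0,0,0,1, -0.0059,-0.0439,0.0228,0,0,0,1, -0.0059,-0.0439,0.0228,0,0,0,1, 0,0,0,0,0,0,1]' && python3 -m inch '[0,0,0,0.0115,-0.021,-0.029,1, 0,0,0,0.0115,-0.021,-0.029,1, 0,0,0,0.0115,-0.021,-0.029,1, 0,0,0,0,0,0,1]'
python3 - <<'E'
from h import *
Rt,C=frame(-18.7,0)
plan([510,138.5,220],Rt)
E
```

```text
time: 6.07
tool_pos: [429.8, -137.8, 186.0]
tcp_rot: [-3.135, -0.004, -0.319]
contact_force: [0.2, -0.7, -1.2]
grip_width: 13.7
finger_force: 30.0
time: 6.4
tool_pos: [473.1, -97.4, 260.5]
tcp_rot: [-3.134, -0.016, -0.315]
contact_force: [1.5, -0.4, -0.6]
grip_width: 14.1
finger_force: 30.0
turn first: turn [-0.0054 -0.0108  0.0077] then shift [-0.0509 -0.2941  0.0506]  | shift first: [-0.0484 -0.2943  0.0522] dist 242.2 deg 1.2
```

```bash
python3 -m inch '[0,0,0,-0.0054,-0.0327,0.0058,1, 0,0,0,-0.0054,-0.0327,0.0058,1, 0,0,0,-0.0054,-0.0327,0.0058,1, 0,0,0,-0.0054,-0.0327,0.0058,1, 0,0,0,-0.0054,-0.0327,0.0058,1, 0,0,0,-0.0054,-0.0327,0.0058,1, 0,0,0,-0.0054,-0.0327,0.0058,1, 0,0,0,-0.0054,-0.0327,0.0058,1, 0,0,0,-0.0054,-0.0327,0.0058,1, 0,0,0,0,0,0,1]' && python3 -m inch '[0,0,0,0,0,0,1, 0,0,0,0,0,0,1]'
python3 - <<'E'
from h import *
Rt,C=frame(-18.7,0)
plan([510,138.5,165],Rt)
E
```

```text
time: 7.23
tool_pos: [505.8, 140.7, 214.0]
tcp_rot: [-3.134, -0.004, -0.314]
contact_force: [-0.5, -0.6, -2.8]
grip_width: 13.7
finger_force: 30.0
time: 7.4
tool_pos: [506.1, 136.5, 215.5]
tcp_rot: [-3.136, -0.006, -0.318]
contact_force: [-0.0, -0.1, -0.6]
grip_width: 13.9
finger_force: 30.0
turn first: turn [-0.0035 -0.0037  0.0057] then shift [ 0.0038 -0.0039  0.0632]  | shift first: [ 0.0035 -0.0035  0.0632] dist 50.7 deg 0.7
```

```bash
python3 -m inch '[-0.0035,-0.0037,0.0057,0,0,0,1, 0,0,0,0.001,-0.001,0.013,1, 0,0,0,0.001,-0.001,0.013,1, 0,0,0,0.001,-0.001,0.013,1, 0,0,0,0.001,-0.001,0.013,1, 0,0,0,0,0,0.008,1, 0,0,0,0,0,0,1, 0,0,0,0,0,0,1, 0,0,0,0,0,0,1]'
python3 - <<'E'
from h import *
Rt,C=frame(-18.7,0);o=get_obs();print(o["tool_pos"],o["tcp_rot"]);plan([510,138.5,165],Rt)
for n in("scene","top"):cv2.imwrite(f"pics/{n}2.png",capture(n)["image"][:,:,::-1])
a=cv2.imread("pics/scene2.png")[240:350,225:325];b=cv2.imread("pics/top2.png")[200:310,220:320]
cv2.imwrite("pics/p2.png",cv2.resize(np.hstack([a,b]),(800,440),interpolation=2))
E
```

```text
time: 8.15
tool_pos: [511.1, 139.0, 168.8]
tcp_rot: [-3.141, -0.002, -0.328]
contact_force: [-0.5, 0.8, -0.3]
grip_width: 13.6
finger_force: 30.0
[511.06844018 138.96820355 168.79362898] [-3.14116843e+00 -1.65634689e-03 -3.27601439e-01]
turn first: turn [-0.0003 -0.0011 -0.0008] then shift [-0.0011  0.001   0.0047]  | shift first: [-0.0011  0.001   0.0047] dist 4.0 deg 0.1
```

View pics/p2.png

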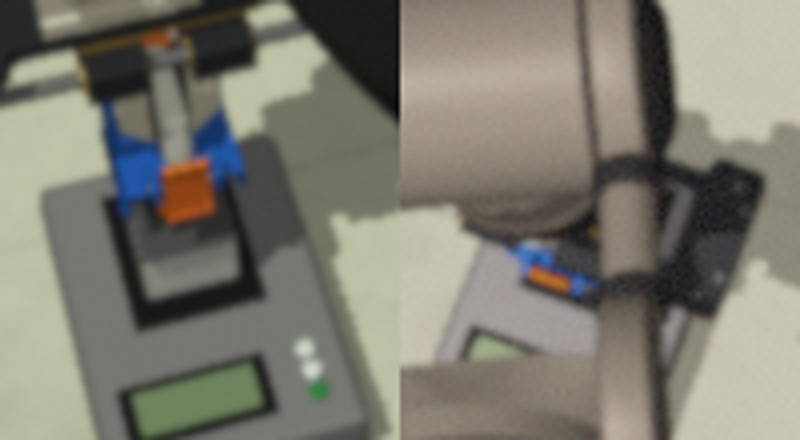

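```bash
python3 - <<'E'
from h import *
t=capture("top");s=capture("scene")
k2=4.444
def A(p,u,v,x0=0):return ((p[0]-x0+.5)/k2-.5+u,(p[1]+.5)/k2-.5+v)
rt=[(190,65),(283,97),(243,215),(148,185)];rs=[(508,42),(605,20),(643,140),(538,158)]
for z in(86,90,94):
    a=np.mean([onz(t,*A(p,220,225),z) for p in rt],0);b=np.mean([onz(s,*A(p,230,270,400),z) for p in rs],0);print(z,a[:2].round(1),b[:2].round(1))
ps=[onz(t,*A(p,220,225),90)[:2] for p in rt];print([np.linalg.norm(ps[i]-ps[i-1]).round(1) for i in range(4)],np.degrees(np.arctan2(*(ps[0]+ps[1]-ps[2]-ps[3])[::-1])))
def org(im,box):
    x0,x1,y0,y1=box;h=cv2.cvtColor(im,cv2.COLOR_RGB2HSV)[y0:y1,x0:x1]
    m=cv2.inRange(h,(3,140,90),(18,255,255));n,l,st,ce=cv2.connectedComponentsWithStats(m)
    i=1+np.argmax(st[1:,4]);p=np.column_stack(np.where(l==i)[::-1]).astype(np.float32)
    return ce[i]+[x0,y0],cv2.boxPoints(cv2.minAreaRect(p))+[x0,y0],st[i]
o=get_obs();Rc=R.from_euler("xyz",o["tcp_rot"]).as_matrix();C=Rc@np.diag([1,-1,-1.]);T=o["tool_pos"]
cs,bs,ss=org(s["image"],(260,285,275,300));ct,bt,st=org(t["image"],(340-10,1,1,1)) if 0 else org(t["image"],(345-100,370-100+0,255,285))
print("scene",cs,ss,"top",ct,st)
X,e=tri(t,ct,s,cs);print("tri",X,e,"in cap axes rel TCP",C.T@(X-T))
# predicted: clip at cap x=-37, seat 18+2 below TCP ; middle height
for dz in(-22,-26,-30):
    P=T+C@[-38,0,dz];print(dz,P.round(1),"scene",proj(s,P).round(1),"top",proj(t,P).round(1))
for im,c,ctr in((s,s,cs),(t,t,ct)):
    q=onz(c,*ctr,T[2]-27);print("ray at z",(C.T@(q-T)).round(1))
E
```

```text
86 [511.5 136.3] [513.1 138.7]
90 [510.9 135.8] [510.6 139.9]
94 [510.4 135.4] [508.2 141.1]
[np.float64(64.1), np.float64(50.0), np.float64(62.7), np.float64(50.1)] -16.53579966157455
scene [271.35294118 287.82352941] [  5   5  14  16 170] top [256.85714286 269.57142857] [ 8 12  9  6 28]
tri [473.86555179 152.04022271 151.10967732] 0.17416485106773355 in cap axes rel TCP [-39.42272359   0.38590333 -17.83324796]
-22 [475.1 151.2 146.9] scene [271.6 288.4] top [257.5 269.2]
-26 [475.1 151.2 142.9] scene [271.7 289.6] top [257.7 269.4]
-30 [475.1 151.2 138.9] scene [271.8 290.8] top [258.  269.6]
ray at z [-33.3  -0.4 -26.9]
ray at z [-38.9   1.7 -26.9]
```

```bash
python3 -m inch '[0,0,0,-0.001,0.001,0.009,1, 0,0,0,0,0,0.009,1, 0,0,0,0,0,0.008,1, 0,0,0,0,0,0,1, 0,0,0,0,0,0,1]'
python3 - <<'E'
from h import *
o=get_obs();print(o["tool_pos"],o["tcp_rot"])
s=capture("scene");T=o["tool_pos"];C=frame(-18.7,0)[1]
a=s["image"][265:325,245:305,::-1];a=cv2.resize(a,(600,600),interpolation=2)
for dx,dy in((-32,-24),(-32,24)):   # rim lower-front corners for head (510,138.5), z 84..96
    for z in(86.5,91):
        p=proj(s,np.array([510,138.5,z])+C@[dx,dy,0]);q=((p-[245,265]+.5)*10).astype(int);cv2.circle(a,tuple(int(v) for v in q),3,(0,255,0),-1)
cv2.imwrite("pics/p3.png",a)
E
```

```text
time: 8.77
tool_pos: [509.4, 138.4, 147.0]
tcp_rot: [3.141, 0.0, -0.328]
contact_force: [-0.5, 0.1, -0.4]
grip_width: 14.1
finger_force: 30.0
[509.38774293 138.35257285 146.95545968] [ 3.14098866e+00  3.86390657e-04 -3.27619077e-01]
```

View pics/p3.png

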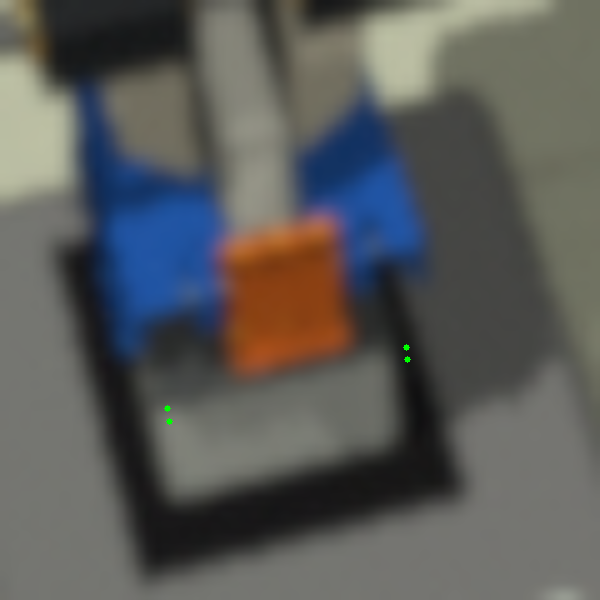

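```bash
python3 - <<'E'
from h import *
s=capture("scene");im=s["image"].astype(float);C=frame(-18.7,0)[1];T=get_obs()["tool_pos"]
def lat(u,v,x,H):
    o,d=ray(s,u,v);n=C[:,0];P0=H+x*n;q=o+d*((P0-o)@n)/(d@n);return (C.T@(q-T))[1:].round(1)
def cross(f,a,b,c):   # crossing between columns a..b, dark/bright half level
    seg=f[a:b+1];h=(seg.max()+seg.min())/2;i=np.where((seg[:-1]-h)*(seg[1:]-h)<=0)[0][0];return a+i+(h-seg[i])/(seg[i+1]-seg[i])
H=np.array([510,138.5,0])
for v in range(306,312):
    f=im[v].mean(1);l=cross(f,257,264,0);r=cross(f,282,289,0);print("neck",v,round(l,2),round(r,2),lat(l,v,-26,H),lat(r,v,-26,H),((lat(l,v,-26,H)+lat(r,v,-26,H))/2)[0].round(2))
for v in range(292,299):
    f=im[v,:,0]-im[v,:,2];l=cross(f,263,271,0);r=cross(f,275,283,0);print("clip",v,round(l,2),round(r,2),lat(l,v,-38,T),lat(r,v,-38,T),((lat(l,v,-38,T)+lat(r,v,-38,T))/2)[0].round(2))
E
```

```text
neck 306 259.29 284.37 [ 27.5 -66.6] [-22.3 -90.2] 2.6
neck 307 259.49 284.39 [ 27.4 -70.3] [-22.2 -93.9] 2.6
neck 308 259.7 284.23 [ 27.3 -74.1] [-21.6 -97.5] 2.85
neck 309 259.96 283.87 [ 27.1 -77.9] [ -20.7 -100.9] 3.2
neck 310 260.17 283.58 [ 27.  -81.8] [ -20.  -104.4] 3.5
neck 311 260.46 282.7 [ 26.8 -85.7] [ -17.9 -107.3] 4.45
clip 292 266.42 278.67 [11.4 -6.8] [-11.5 -17. ] -0.05
clip 293 266.65 278.73 [ 11.3 -10.2] [-11.4 -20.3] -0.05
clip 294 266.83 278.72 [ 11.2 -13.6] [-11.2 -23.7] 0.0
clip 295 266.99 278.78 [ 11.1 -17.1] [-11.1 -27.1] 0.0
clip 296 267.09 278.97 [ 11.2 -20.4] [-11.3 -30.6] -0.05
clip 297 267.2 279.19 [ 11.3 -23.9] [-11.5 -34.2] -0.1
clip 298 267.23 279.17 [ 11.4 -27.2] [-11.3 -37.6] 0.05
```

```bash
python3 -m inch '[0,0,0,0.0019,-0.0033,0,1, 0,0,0,0,0,0.0025,1, 0,0,0,0,0,0.0025,1, 0,0,0,0,0,0.0025,1, 0,0,0,0,0,0.0025,1, 0,0,0,0,0,0,1, 0,0,0,0,0,0,1]'
python3 - <<'E'
from h import *
s=capture("scene");o=get_obs();print(o["tool_pos"],o["contact_force"],o["moment"])
a=s["image"][265:325,245:305,::-1];cv2.imwrite("pics/p4.png",cv2.resize(a,(600,600),interpolation=2))
E
```

```text
time: 9.45
tool_pos: [512.0, 140.4, 139.5]
tcp_rot: [3.142, -0.001, -0.328]
contact_force: [-0.2, 0.3, -0.9]
grip_width: 14.1
finger_force: 30.0
[512.08567239 140.38418435 139.6772273 ] [-0.09166881  0.45203897 -1.03863589] [ 0.06795977  0.05326962 -0.01439766]
```

View pics/p4.png

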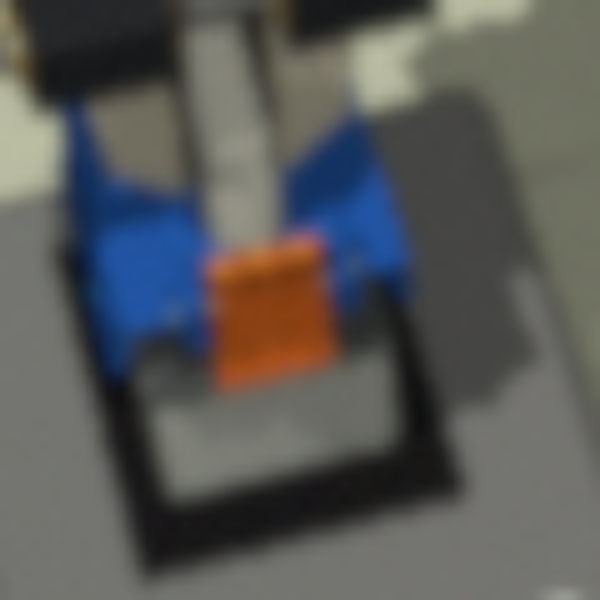

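The clip, with its bottom centre at about (277,370), now lines up with the neck centre at about (272,370). I'm feeling downward from here.

```bash
python3 -m inch '[0,0,0,0,0,0.0025,1, 0,0,0,0,0,0.0025,1, 0,0,0,0,0,0,1]'; python3 -m inch '[0,0,0,0,0,0.0025,1, 0,0,0,0,0,0.0013,1, 0,0,0,0,0,0,1]';python3 -m inch '[0,0,0,0,0,0.0013,1, 0,0,0,0,0,0.0013,1, 0,0,0,0,0,0,1]'
```

```text
time: 9.75
tool_pos: [511.9, 140.4, 135.3]
tcp_rot: [3.141, -0.0, -0.328]
contact_force: [-0.5, 0.1, -1.4]
grip_width: 13.5
finger_force: 30.0
time: 10.0
tool_pos: [511.9, 140.4, 132.4]
tcp_rot: [3.142, -0.001, -0.328]
contact_force: [0.0, 0.0, -1.3]
grip_width: 14.0
finger_force: 30.0
time: 10.25
tool_pos: [512.0, 140.4, 130.4]
tcp_rot: [3.142, -0.001, -0.328]
contact_force: [-0.4, -0.4, -2.1]
grip_width: 14.1
finger_force: 30.0
```

```bash
for i in 1; do python3 -m inch '[0,0,0,0,0,0.0013,1, 0,0,0,0,0,0.0013,1, 0,0,0,0,0,0,1]' | grep -E 'pos|contact'; python3 -m inch '[0,0,0,0,0,0.0013,1, 0,0,0,0,0,0.0013,1, 0,0,0,0,0,0,1]'| grep -E 'pos|contact'; done
```

```text
tool_pos: [512.0, 140.4, 128.3]
contact_force: [0.4, 0.1, -1.3]
tool_pos: [512.2, 140.4, 126.3]
contact_force: [0.1, 0.4, -0.8]
```

```bash
python3 -m inch '[0,0,0,0,0,0.0013,1, 0,0,0,0,0,0.0013,1, 0,0,0,0,0,0,1]' | grep -E 'pos|contact'; python3 -m inch '[0,0,0,0,0,0.0013,1,0,0,0,0,0,0,1]'| grep -E 'pos|contact'; python3 -m inch '[0,0,0,0,0,0.0013,1,0,0,0,0,0,0,1]'| grep -E 'pos|contact'
```

```text
tool_pos: [512.4, 140.4, 124.6]
contact_force: [0.4, -0.2, 0.9]
tool_pos: [512.4, 140.5, 123.6]
contact_force: [0.8, -0.0, 2.9]
tool_pos: [512.3, 140.5, 122.5]
contact_force: [1.0, 0.7, 3.9]
```

```bash
python3 -m inch '[0,0,0,0,0,0.0013,1,0,0,0,0,0,0,1]' | grep -E 'pos|contact'; python3 -m inch '[0,0,0,0,0,0.0012,1,0,0,0,0,0,0,1]'| grep -E 'pos|contact'
```

```text
tool_pos: [512.4, 140.5, 121.4]
contact_force: [0.6, -0.1, 5.1]
tool_pos: [512.4, 140.5, 120.5]
contact_force: [0.1, 0.3, 5.6]
```

```bash
python3 -m inch '[0,0,0,0,0,0.0012,1,0,0,0,0,0,0,1]' | grep -E 'pos|contact'
```

```text
tool_pos: [512.4, 140.5, 119.7]
contact_force: [-0.9, -0.4, 7.1]
```

```bash
python3 -m inch '[0,0,0,0,0,0.0012,1,0,0,0,0,0,0,1]' | grep -E 'pos|contact'; python3 -m inch '[0,0,0,0,0,0.0012,1,0,0,0,0,0,0,1]' | grep -E 'pos|contact'
```

```text
tool_pos: [512.5, 140.5, 118.9]
contact_force: [-0.5, 0.6, 7.9]
tool_pos: [512.6, 140.5, 118.1]
contact_force: [0.1, 0.1, 8.9]
```

```bash
python3 -m inch '[0,0,0,0,0,0.0012,1,0,0,0,0,0,0,1]' | grep -E 'pos|contact'
```

```text
tool_pos: [512.6, 140.5, 117.3]
contact_force: [-0.7, 0.4, 8.9]
```

```bash
python3 -m inch '[0,0,0,0,0,0.0012,1,0,0,0,0,0,0,1]' | grep -E 'pos|contact'
```

```text
tool_pos: [512.7, 140.5, 116.4]
contact_force: [-0.8, 0.3, 11.4]
```

```bash
python3 -m inch '[0,0,0,0,0,0.0012,1,0,0,0,0,0,0,1]' | grep -E 'pos|contact'
```

```text
tool_pos: [512.8, 140.5, 115.6]
contact_force: [-0.8, -1.3, 11.9]
```

```bash
python3 -m inch '[0,0,0,0,0,0.001,1,0,0,0,0,0,0,1]' | grep -E 'pos|contact'
```

```text
tool_pos: [512.8, 140.5, 115.0]
contact_force: [-0.6, 0.0, 12.9]
```

```bash
python3 -m inch '[0,0,0,0,0,0.001,1,0,0,0,0,0,0,1]' | grep -E 'pos|contact'
```

```text
tool_pos: [512.9, 140.5, 114.3]
contact_force: [-1.5, -1.2, 14.8]
```

```bash
python3 -m inch '[0,0,0,0,0,0.001,1,0,0,0,0,0,0,1]' | grep -E 'pos|contact'
```

```text
tool_pos: [512.9, 140.5, 113.3]
contact_force: [2.2, 1.0, 1.7]
```

```bash
python3 -m inch '[0,0,0,0,0,0.001,1,0,0,0,0,0,0,1]' | grep -E 'pos|contact'
```

```text
tool_pos: [512.9, 140.6, 111.6]
contact_force: [2.3, 2.4, 5.1]
```

```bash
python3 -m inch '[0,0,0,0,0,-0.0012,1,0,0,0,0,0,-0.001,1,0,0,0,0,0,0,1,0,0,0,0,0,0,1]' | grep -E 'pos|contact|rot'; python3 - <<'E'
from h import *
o=get_obs();print(o["tool_pos"],o["contact_force"],o["moment"])
s=capture("scene");a=s["image"][255:325,240:310,::-1];cv2.imwrite("pics/p5.png",cv2.resize(a,(600,600),interpolation=2))
E
```

```text
tool_pos: [512.1, 140.4, 112.9]
tcp_rot: [3.142, -0.001, -0.328]
contact_force: [2.4, 1.4, 2.5]
[512.11524529 140.35697041 112.90963178] [2.36018028 1.40948934 2.45739697] [ 0.13285144 -0.53818807 -0.01927016]
```

View pics/p5.png

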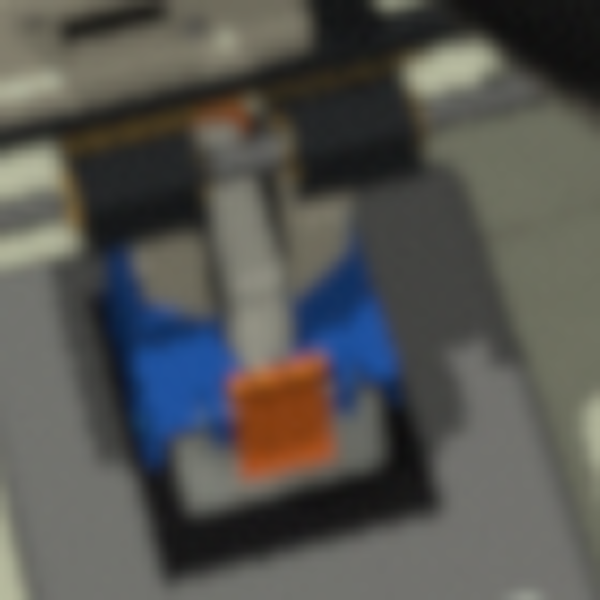

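```bash
for i in 1 ; do python3 -m inch '[0,0,0,0,0,-0.001,1,0,0,0,0,0,0,1,0,0,0,0,0,0,1]' | grep -E 'pos|contact'; python3 -c "
from plant import *;print(get_obs()['moment'])"; python3 -m inch '[0,0,0,0,0,-0.001,1,0,0,0,0,0,0,1,0,0,0,0,0,0,1]' | grep -E 'pos|contact';python3 -c "
from plant import *;print(get_obs()['moment'])"; done
```

```text
tool_pos: [511.5, 140.3, 113.5]
contact_force: [0.1, -0.3, 1.4]
[ 0.05046851 -0.16772457  0.04851184]
tool_pos: [511.4, 140.3, 114.2]
contact_force: [0.1, -0.0, -1.0]
[ 0.02234339  0.03541557 -0.00898928]
```

```bash
python3 -m inch '[0,0,0,0,0,-0.001,1,0,0,0,0,0,-0.001,1,0,0,0,0,0,0,1]' | grep -E 'pos|contact';python3 -c "
from plant import *;print(get_obs()['moment'])";python3 -m inch '[0,0,0,0,0,-0.001,1,0,0,0,0,0,0,1]' | grep -E 'pos|contact';python3 -c "
from plant import *;print(get_obs()['moment'])"
```

```text
tool_pos: [511.5, 140.3, 115.2]
contact_force: [1.4, 0.3, -10.7]
[ 0.14004854 -0.27881344  0.06850142]
tool_pos: [511.3, 140.4, 115.4]
contact_force: [2.7, 1.0, -21.6]
[ 0.27193233 -0.70125979 -0.01149535]
```

```bash
python3 -m inch '[0,0,0,0,0,0.0015,1,0,0,0,0,0,0.0006,1,0,0,0,0,0,0,1,0,0,0,0,0,0,1]' | grep -E 'pos|contact'; python3 -m inch '[0,0,0,0,0,0,-1,0,0,0,0,0,0,-1,0,0,0,0,0,0,-1,0,0,0,0,0,0,-1,0,0,0,0,0,0,-1,0,0,0,0,0,0,-1,0,0,0,0,0,0,-1,0,0,0,0,0,0,-1]' | grep -E 'pos|contact|grip'; python3 -m inch '[0,0,0,0,0,-0.01,-1,0,0,0,0,0,-0.02,-1,0,0,0,0,0,-0.03,-1,0,0,0,0,0,-0.04,-1,0,0,0,0,0,-0.04,-1,0,0,0,-0.03,0.03,0,-1,0,0,0,-0.03,0.03,0,-1,0,0,0,-0.03,0.03,0,-1,0,0,0,-0.03,0.03,0,-1,0,0,0,-0.03,0.03,0,-1]';python3 -m inch '[0,0,0,-0.03,0.03,0,-1,0,0,0,-0.03,0.03,0,-1,0,0,0,-0.03,0.03,0,-1,0,0,0,0,0,0,-1]' | grep pos
python3 - <<'E'
from h import *
t=capture("top");s=capture("scene")
a=s["image"][255:325,240:310,::-1];b=t["image"][235:305,232:302,::-1];cv2.imwrite("pics/p6.png",cv2.resize(np.hstack([a,b]),(800,400),interpolation=2))
E
```

```text
tool_pos: [511.6, 140.3, 115.3]
contact_force: [-0.5, -0.1, -13.0]
tool_pos: [512.2, 140.4, 115.5]
contact_force: [0.7, 0.5, -0.3]
grip_width: 62.6
time: 16.47
tool_pos: [358.2, 65.0, 227.7]
tcp_rot: [-3.141, -0.002, -0.327]
contact_force: [-0.2, -0.8, 0.5]
grip_width: 91.7
finger_force: 0.0
tool_pos: [263.8, 19.7, 227.1]
```

View pics/p6.png

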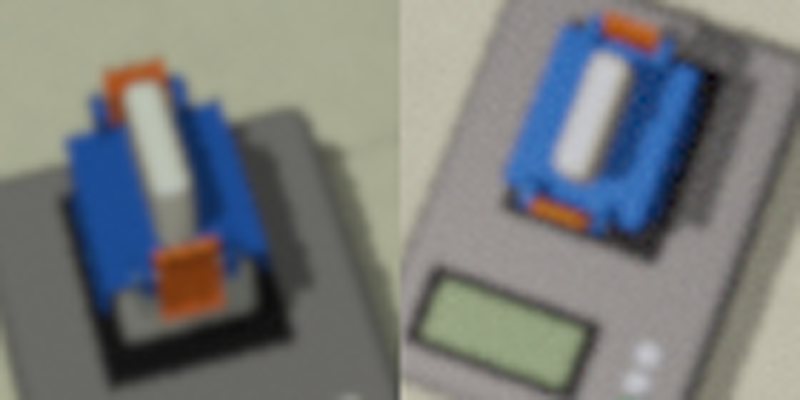

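```bash
python3 - <<'E'
from h import *
t=capture("top");s=capture("scene");k=5.714
f=lambda p:((p[0]+.5)/k-.5+240,(p[1]+.5)/k-.5+255);g=lambda p:((p[0]-400+.5)/k-.5+232,(p[1]+.5)/k-.5+235)
for n,a,b in(("bar+",(612,53),(141,83)),("bar-",(572,180),(175,193)),("clip+top",(634,17),(135,68)),("clip-top",(563,202),(188,246))):
    print(n,*tri(t,g(a),s,f(b)))
C=frame(-18.7,0)[1]
for tilt in(0,5):
  Ct=frame(-18.7,tilt)[1]; S=np.array([512,140.5,93.])
  for nm,q in(("bar+",(24,0,40)),("bar-",(-24,0,40)),("clip+",(38,0,4)),("clip-",(-38,0,4))):
    P=S+Ct@np.array(q);u=(proj(s,P)-[240,255]+.5)*k-.5;v=(proj(t,P)-[232,235]+.5)*k-.5+[400,0];print(tilt,nm,u.round(),v.round())
E
```

```text
bar+ [532.86972676 132.19192148 128.07905151] 0.6703484597834912
bar- [485.25113209 146.41593779 130.04962933] 4.52170864580302
clip+top [549.37090687 125.76746023 113.53756389] 0.4402781482007802
clip-top [477.50938633 150.10629228 111.48737262] 0.45227955790097113
0 bar+ [136.  72.] [609.  45.]
0 bar- [170. 184.] [562. 164.]
0 clip+ [135. 102.] [631.  27.]
0 clip- [187. 276.] [560. 209.]
5 bar+ [138.  77.] [605.  53.]
5 bar- [173. 195.] [560. 173.]
5 clip+ [135.  97.] [630.  27.]
5 clip- [188. 282.] [561. 211.]
```

```bash
python3 -c "
from plant import *;print(close_job())"
```

```text
the job is handed in; nothing more can be done
None
```

The light cap is on the colorimeter's head and let go, and the job is handed in. The force rose to about 15 N and fell away at the snap; the cap then held against a 20 N tug and looks level to within about 2°. I could not check each clip arm on its own, and no verdict was returned.

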